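# Pop the sample chamber open

## Task

Open the sample chamber that has the green pad: with the fingertips press its hatch in once at the pad, all the way and without ramming it, then draw back so that the hatch pops up by itself. Stay clear of the hatch and watch for two seconds that it stays fully open, without pushing it back down or holding it up. Leave the orange-pad chamber shut, and do not lift or shift the beaker, timer, hex keys or parts case.

Things in the scene. Friction and masses are not known exactly. Their poses are not given: they have to be found in the camera images.
- green_chamber: Sample chamber with the green pad: white box 112x112x60 mm, fixed to the bench, a grey hatch on top. Origin: centre of its underside, on the bench; own -x = front (dark display, pad side), +x = rear (hinge, blue tube ports), z up. Hinge axis along its y, 44 mm behind the centre, 67 mm up. Held in, the hatch's top is 70 mm up and proud of the box all round.
- green_hatch: Grey hatch of the green-pad chamber, 86 (x) x 88 (y) x 6 mm. Origin on the hinge axis, mid-thickness; the plate runs 2 to 88 mm along its own -x; z is its upward normal. A push-push latch under its front: pressed in, it is freed and, as the finger draws back, springs up by itself to its stop in about a second and stays. Too shallow a press leaves it held; pushing it right down again latches it again.
- green_hinge (a joint): Angle of the green-pad hatch (rad): 0 held in by the latch (rests within 0.02), negative pressed in (rigid stop -0.11, 8 mm down at the pad), positive open (stop 1.15, where its spring keeps it). The latch frees it once pressed past about -0.085 (6 mm at the pad), against a soft spring, 2 to 4 N at the pad.
- green_pad (a point): The spot to press: centre of the top of the green round press pad (22 mm across, 2 mm high) on that hatch, 72 mm in front of the hinge axis, on the middle line, 72 mm above the bench when held in. It moves with the hatch; open, the hatch's front edge stands about 150 mm above the bench.
- orange_chamber: Sample chamber with the orange pad: white box 112x112x60 mm, fixed to the bench, a grey hatch on top. Origin: centre of its underside, on the bench; own -x = front (dark display, pad side), +x = rear (hinge, blue tube ports), z up. Hinge axis along its y, 44 mm behind the centre, 67 mm up. Held in, the hatch's top is 70 mm up and proud of the box all round.
- orange_hatch: Grey hatch of the orange-pad chamber, 86 (x) x 88 (y) x 6 mm. Origin on the hinge axis, mid-thickness; the plate runs 2 to 88 mm along its own -x; z is its upward normal. A push-push latch under its front: pressed in, it is freed and, as the finger draws back, springs up by itself to its stop in about a second and stays. Too shallow a press leaves it held; pushing it right down again latches it again.
- orange_hinge (a joint): Angle of the orange-pad hatch (rad): 0 held in by the latch (rests within 0.02), negative pressed in (rigid stop -0.11, 8 mm down at the pad), positive open (stop 1.15, where its spring keeps it). The latch frees it once pressed past about -0.085 (6 mm at the pad), against a soft spring, 2 to 4 N at the pad.
- orange_pad (a point): Centre of the top of the orange round press pad (22 mm across, 2 mm high) on that hatch, 72 mm in front of the hinge axis, on the middle line, 72 mm above the bench when held in. It moves with the hatch; open, the hatch's front edge stands about 150 mm above the bench.
- beaker: Clear 100 mL beaker, 54 mm across, 69 mm high, loose, standing between the chambers. A bystander. Origin at the centre of its underside.
- lab_timer: White countdown timer, 62x68x19 mm, loose, near the bench's front edge. A bystander. Origin at the centre of its underside.
- hex_keys: Red folding hex key set, 26x100x21 mm, loose, lying near the bench's front edge on the right. A bystander. Origin at the centre of its underside.
- ferrule_case: Small clear and white parts case, 46x72x19 mm, loose, on the left. A bystander. Origin at the centre of its underside.

How it is judged:
By the outcome, as a careful person would: the job done as asked, in the order asked, and still so for the second after the job is handed in, with the robot touching nothing.
It also fails if it takes over 32 s, if anything falls off the work surface, if the arm or the gripper's body presses on something with over 40 N, if the wrist force passes 120 N, or if a joint passes its speed limit or range.

## Robot

A 6-joint arm with a two-finger parallel gripper is mounted at the origin on a cart in front of the work surface, level with it; the furniture and walls round the work are solid. World frame = base frame: x ahead of the robot, y to its left, z up, the work surface at z = 0. Lengths are in m, angles in rad, forces in N, time in s.
With the tool pointing down it reaches from about 0.425 to 0.95 m from the base axis. Payload 3.5 kg.
Tool frame: the origin (TCP) lies on the centre line of the jaws, within the pads' length; the fingertips stand 8 mm ahead of it and the grasp point (between the pads) lies 11 mm behind it; z points along the fingers, y is the line along which they close (so a half turn about z gives the same grasp; the last joint's range is limited). The gripper opens to 85 mm and grips with 20 to 120 N. Pads are 22 mm wide; open, the fingers measure 114 mm over their backs; the gripper's body (76 mm by 85 mm) begins 54 mm behind the grasp point. The pads swing forward as they close: fully open they stand 13 mm farther back than shut.
Start: joints at [1.036, 0.286, 1.577, -0, 1.279, -0.15], TCP at [0.253, 0.626, 0.239] pointing down, gripper open.
Joint ranges: [-2.77, 2.77], [-0.9, 2.22], [0.21, 2.48], [-1.53, 4.67], [0.24, 2.81], [-2.84, 2.84]. Speed limits (rad/s): [2.79, 2.79, 3.14, 3.14, 3.14, 3.14].

## Interface

Orientations are given as a unit quaternion [x, y, z, w].
In Python, from plant import ctrl gives the robot as it stands. The module is installed in compiled form; this text tells all that it offers.
- The arm moves only by the tool send_rows, never from a script. Its argument "steps" is a list of rows, each a list of 5 numbers: the shift along the tool's x, y, z in m, then the turn about the tool's z in degrees, then the opening, from -1 (shut) to 1 (fully open). A call has 1 to 12 rows; each row is the pose to reach, as a shift and turn from the pose commanded when the call began, along the tool's axes at that moment; what a row does not reach only later rows make up. A row lasts 1/10 s, in which the tool goes at most 50 mm and 8.59 degrees, less where a joint would pass 70% of its speed; a pose out of reach is approached as far as the arm can. A call with a gripper value outside its range is refused whole. The fingers move at their own pace and stop on an object; "squeeze" is the grip in N (left out, the last holds). Time passes only in rows, so rows that repeat a pose let the fingers close. It gives the time, the measured TCP pose, the force, the opening and the grip force at its end, in the units of the state.
- ctrl.get_state(): the state, without advancing time (a new reading comes with each control period).
- ctrl.read_camera(name): name is "scene" or "top" or "wrist"; returns the picture (480x640x3 uint8, red, green, blue); there is no depth.
- ctrl.calibration(name): a dict with "intrinsics" (3x3 intrinsics, pixels), "extrinsics" (4x4, takes a point from world to camera coordinates); the wrist camera has in their place "tool_from_camera" (4x4, takes a point from camera to tool coordinates, whose origin is the TCP and whose axes are the flange's). Camera axes: x right, y up, looking along -z (the intrinsics and any distortion apply to the point x, -y, -z); pixel columns grow to the right and rows downward; lengths in m; the calibration is good to about 2 mm. A picture is of the moment at which its call begins: read the wrist's pose just before it. calibration takes no time and is no camera call.
- ctrl.sign_off(): hands the job in; it is judged then, once.
The state is a dict: "time": time; "qpos": joint angles; "dq": joint speeds; "joint_efforts": joint torques, N m; "eef_pos": TCP position; "tcp_rot": TCP orientation; "contact_force": force on the tool from outside, world axes, zero at the start; "wrist_torque": the same for the moment, N m; "opening": opening from 0.0 (shut) to 1.0 (fully open); "finger_force": force on a finger pad.
Only numpy, scipy, OpenCV 4.12 (cv2) and the standard library are available. Lean on these libraries where they do the work, as an engineer would, in place of code of your own. Each camera call takes 0.05 s, during which the arm holds its last target. There are 200 camera calls.

## Working session

There is one attempt and no reset: what is moved stays moved. The work goes in short steps, Python scripts to look and compute and a tool call to move; the robot and the scene stay as the last step left them, time stands still between calls to the robot, and variables do not carry over. Pictures are saved under pics/ and viewed, at most 10 in all, crops included, and the job is handed in when it is done.

Besides the shell and the picture viewer there is one more tool, called after "Emit:" by a JSON object that holds its "name" and its "arguments", one argument or row to a line. send_rows: Moves the arm, as the interface text tells. Its arguments: {"type":"object","properties":{"steps":{"type":"array","items":{"type":"array","items":{"type":"number"}}},"squeeze":{"type":"number"}},"required":["steps"]}

```bash
mkdir -p pics; python3 - <<'E'
from plant import ctrl
import cv2
s=ctrl.get_state(); print(s)
for n in("top","scene"):
    cv2.imwrite(f"pics/{n}0.png",ctrl.read_camera(n)[:,:,::-1]); print(ctrl.calibration(n))
print(ctrl.calibration("wrist"))
E
```

```text
{'time': 0.0, 'qpos': array([ 1.03601947e+00,  2.87160672e-01,  1.57818437e+00, -4.38966948e-06,
        1.27861912e+00, -1.50038022e-01]), 'dq': array([-0.00043692,  0.00070299, -0.00118964, -0.00222179,  0.00096856,
        0.0011129 ]), 'joint_efforts': array([ 2.44861651e-03, -4.05973363e+01, -2.92632776e+01, -5.16608998e-05,
        5.73740312e-03,  1.51922217e-05]), 'eef_pos': array([0.25300329, 0.62509397, 0.23794651]), 'tcp_rot': array([ 1.91184384e-01,  9.81553425e-01, -1.11762428e-03, -3.96144251e-04]), 'contact_force': array([-0.22693356,  0.50342227,  0.08032919]), 'wrist_torque': array([ 0.00536482,  0.05398076, -0.01589355]), 'finger_force': 0.0, 'opening': 1.0012107299575002}
{'intrinsics': array([[454.09906946,   0.        , 318.4957876 ],
       [  0.        , 454.09906946, 239.16177971],
       [  0.        ,   0.        ,   1.        ]]), 'extrinsics': array([[-0.00570694, -0.99993839,  0.00952053,  0.04822373],
       [ 0.99431462, -0.00466199,  0.10637997, -0.48521986],
       [-0.10632903,  0.0100735 ,  0.99427997, -1.22047866],
       [ 0.        ,  0.        ,
[... 291 characters left out ...]
132,  0.31680885,  0.91744726, -0.21268447],
       [-0.53017953, -0.7488454 ,  0.39766848, -1.00664513],
       [ 0.        ,  0.        ,  0.        ,  1.        ]])}
{'intrinsics': array([[336.37785803,   0.        , 316.31708229],
       [  0.        , 336.37785803, 244.02992295],
       [  0.        ,   0.        ,   1.        ]]), 'tool_from_camera': array([[ 2.60442716e-04,  9.55286149e-01,  2.95682780e-01,
         7.63332859e-02],
       [ 9.99999366e-01, -5.72651997e-04,  9.69295440e-04,
        -1.98629954e-04],
       [ 1.09527784e-03,  2.95682340e-01, -9.55285692e-01,
        -1.32781028e-01],
       [ 0.00000000e+00,  0.00000000e+00,  0.00000000e+00,
         1.00000000e+00]])}
```

View pics/top0.png

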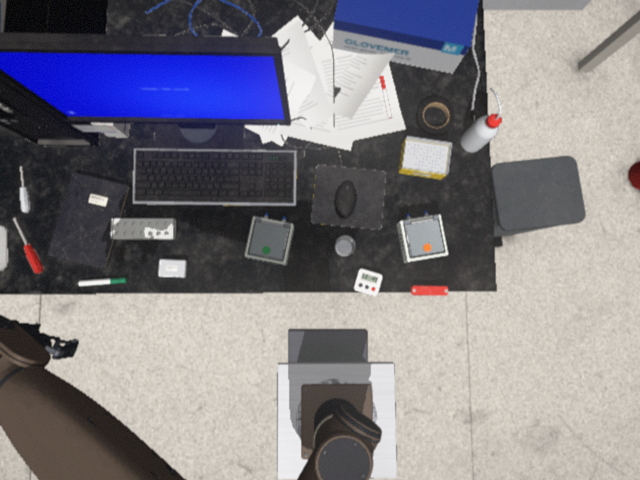

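View pics/scene0.png

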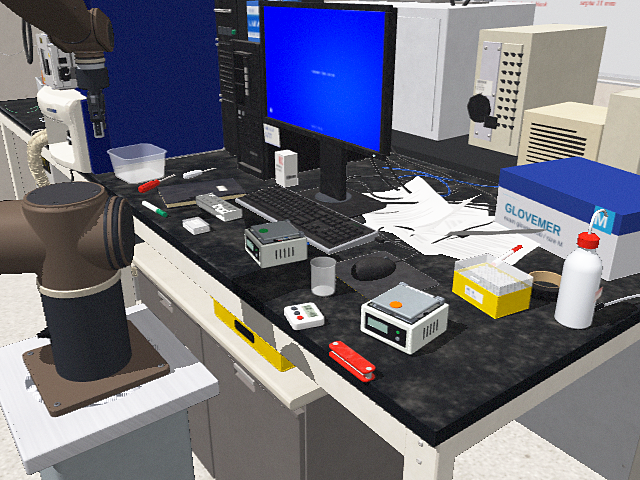

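The green pad is near (266,250) in top and about (264,230) in scene. The orange chamber is on the right, with its pad at (427,247) in top. I'll enlarge both views of the green chamber.

```bash
cat > h.py <<'E'
import numpy as np
from plant import ctrl
def ray(n,u,v):
    c=ctrl.calibration(n);K=c["intrinsics"];E=c["extrinsics"]
    d=np.array([(u-K[0,2])/K[0,0],-(v-K[1,2])/K[1,1],-1]);R=E[:3,:3]
    return -R.T@E[:3,3],R.T@d
def at(n,u,v,z):
    o,d=ray(n,u,v);return o+d*(z-o[2])/d[2]
E
python3 - <<'E'
import cv2,numpy as np
a=cv2.imread("pics/top0.png")[205:275,230:310];b=cv2.imread("pics/scene0.png")[205:275,235:315]
cv2.imwrite("pics/c.png",np.hstack([cv2.resize(x,(400,350),interpolation=2) for x in(a,b)]))
for im,n,z in((a,"t",0),(b,"s",0)):
    h=cv2.cvtColor(im,cv2.COLOR_BGR2HSV).astype(int)
    m=(abs(h[...,0]-65)<20)&(h[...,1]>110)
    y,x=np.nonzero(m);print(n,len(x),x.mean(),y.mean())
E
```

```text
t 34 35.85294117647059 44.61764705882353
s 49 31.081632653061224 32.53061224489796
```

View pics/c.png

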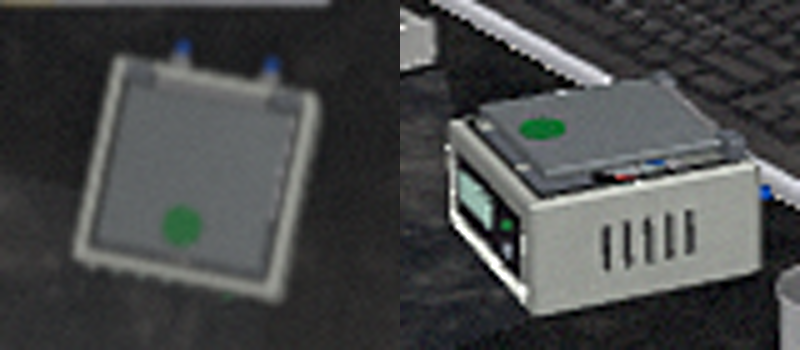

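```bash
python3 - <<'E'
from h import *
from scipy.spatial.transform import Rotation as R
T=lambda x,y:(230+x/5,205+y/5)
p=at("top",*T(182,226),.072);print("top",p)
print("scene",at("scene",263.4,230.6,.072))
o,d=ray("top",*T(182,226));o2,d2=ray("scene",263.4,230.6)
s=np.linalg.lstsq(np.c_[d,-d2],o2-o,rcond=None)[0];print("tri",o+d*s[0],o2+d2*s[1])
C=[at("top",*T(*c),.06) for c in((75,258),(283,300),(318,95),(118,57))]
fl,fr,rr,rl=C
for a,b in((fl,fr),(rl,rr),(fl,rl),(fr,rr)):
    v=b-a;print(np.hypot(*v[:2]),np.degrees(np.arctan2(v[1],v[0])))
c=sum(C)/4;yaw=np.arctan2(*((rl+rr-fl-fr)[:2][::-1]));f=-np.array([np.cos(yaw),np.sin(yaw)])
print("centre",c,np.degrees(yaw),"pad from box",c[:2]+.028*f)
for n,u,v,z in(("beaker",345,246,.035),("orange",427,247,.072),("case",172,268,.019),("timer",368,282,.019)):print(n,at("top",u,v,z))
s=ctrl.get_state();r=R.from_quat(s["tcp_rot"]);print(r.as_matrix())
print("tool shift to pad(top)",r.inv().apply(p-s["eef_pos"]))
E
```

```text
top [0.4519348  0.18344685 0.072     ]
scene [0.45380778 0.1816635  0.072     ]
tri [0.451959   0.18347747 0.07170834] [0.4541213  0.18217632 0.07175119]
0.11268011463914834 -101.7027141822184
0.10914496507452653 -101.10189628402271
0.10992701499641445 -11.419331641820326
0.11114525994707637 -9.596488854075082
centre [0.47908413 0.17606991 0.06      ] -10.50288732876073 pad from box [0.45155325 0.18117389]
beaker [ 0.46541626 -0.02620861  0.035     ]
orange [ 0.45833119 -0.24046515  0.072     ]
case [0.40882003 0.44631329 0.019     ]
timer [ 0.36774704 -0.08905279  0.019     ]
[[-9.26871822e-01  3.75376413e-01 -1.08354677e-03]
 [ 3.75377844e-01  9.26870056e-01 -1.83649078e-03]
 [ 3.14931732e-04 -2.10893100e-03 -9.99997727e-01]]
tool shift to pad(top) [-0.35018594 -0.33440377  0.16667292]
```

Both cameras agree within 2 mm on the pad at about (0.453, 0.182, 0.072), and the box sizes and yaw (-10.5°) also check out. Next I'll shut the gripper and go above the pad.

Emit:
{"name": "send_rows", "arguments": {
  "steps": [
    [-0.04,-0.038,0,0,-1],
    [-0.08,-0.076,0.005,0,-1],
    [-0.12,-0.114,0.01,0,-1],
    [-0.155,-0.148,0.02,0,-1],
    [-0.19,-0.181,0.025,0,-1],
    [-0.225,-0.215,0.03,0,-1],
    [-0.26,-0.248,0.04,0,-1],
    [-0.295,-0.281,0.05,0,-1],
    [-0.325,-0.31,0.06,0,-1],
    [-0.345,-0.329,0.06,0,-1],
    [-0.352,-0.336,0.06,0,-1],
    [-0.352,-0.336,0.06,0,-1]
  ]
}}

```text
time: 1.3
eef_pos: [0.4537, 0.1813, 0.1792]
tcp_rot: [0.193, 0.981, 0.0, -0.0]
contact_force: [-0.4, -0.3, 0.1]
opening: 0.001
finger_force: 0.0
```

Emit:
{"name": "send_rows", "arguments": {
  "steps": [
    [0,0,0.0,0,-1],
    [0,0,0.0,0,-1],
    [0,0,0,0,-1]
  ]
}}

```text
time: 1.6
eef_pos: [0.453, 0.1833, 0.1795]
tcp_rot: [0.19, 0.982, 0.0, 0.0]
contact_force: [0.4, -1.0, -0.3]
opening: 0.006
finger_force: 0.0
```

```bash
python3 - <<'E'
from h import *
import cv2
from scipy.spatial.transform import Rotation as R
s=ctrl.get_state();r=R.from_quat(s["tcp_rot"])
im=ctrl.read_camera("wrist")[:,:,::-1]
print(s["time"],s["eef_pos"],s["opening"],s["contact_force"]);print(r.as_matrix().round(3))
c=ctrl.calibration("wrist");K=c["intrinsics"];X=c["tool_from_camera"]
h=cv2.cvtColor(im,cv2.COLOR_BGR2HSV).astype(int)
m=((abs(h[...,0]-65)<20)&(h[...,1]>110)).astype(np.uint8)
n,l,st,ce=cv2.connectedComponentsWithStats(m);i=1+st[1:,4].argmax();print(st[i],ce[i])
u,v=ce[i];d=np.array([(u-K[0,2])/K[0,0],-(v-K[1,2])/K[1,1],-1])
o=s["eef_pos"]+r.apply(X[:3,3]);d=r.apply(X[:3,:3]@d)
print("pad",o+d*(.072-o[2])/d[2])
cv2.imwrite("pics/w1.png",im)
E
```

```text
1.6 [0.45303497 0.18326326 0.1794587 ] 0.006296812617104936 [ 0.3996476  -0.98062872 -0.30580442]
[[-0.928  0.373  0.   ]
 [ 0.373  0.928  0.   ]
 [-0.     0.    -1.   ]]
[319 234   7   7  21] [322.71428571 236.85714286]
pad [0.4476495  0.19009961 0.072     ]
```

View pics/w1.png

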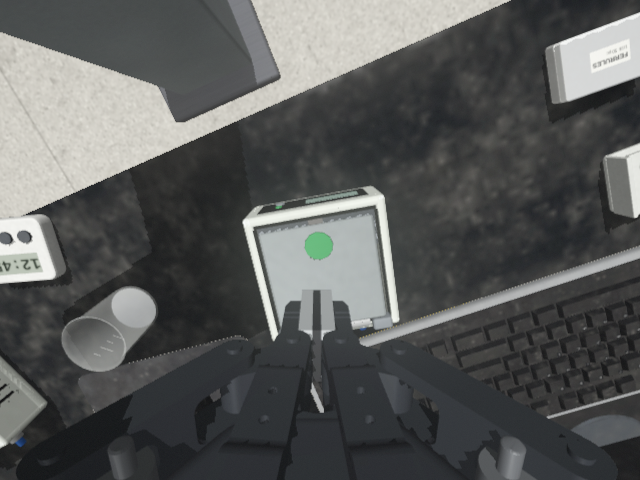

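The wrist view shows the green pad at (319,246) and the shut fingertips at about (317,292). My mask only caught a fragment of the pad, so I'll recompute using (319,246).

```bash
python3 - <<'E'
from h import *
from scipy.spatial.transform import Rotation as R
s=ctrl.get_state();r=R.from_quat(s["tcp_rot"])
c=ctrl.calibration("wrist");K=c["intrinsics"];X=c["tool_from_camera"]
u,v=319,246;d=np.array([(u-K[0,2])/K[0,0],-(v-K[1,2])/K[1,1],-1])
o=s["eef_pos"]+r.apply(X[:3,3]);d=r.apply(X[:3,:3]@d)
p=o+d*(.072-o[2])/d[2];print("pad",p,r.inv().apply(p-s["eef_pos"]))
E
```

```text
pad [0.45325326 0.18477533 0.072     ] [0.0004399  0.0015649  0.10743287]
```

Emit:
{"name": "send_rows", "arguments": {
  "steps": [
    [0,0.001,0.02,0,-1],
    [0,0.001,0.04,0,-1],
    [0,0.001,0.06,0,-1],
    [0,0.001,0.075,0,-1],
    [0,0.001,0.085,0,-1],
    [0,0.001,0.09,0,-1],
    [0,0.001,0.092,0,-1],
    [0,0.001,0.092,0,-1],
    [0,0.001,0.092,0,-1]
  ]
}}

```text
time: 2.55
eef_pos: [0.4545, 0.1832, 0.0881]
tcp_rot: [0.191, 0.982, 0.0, 0.001]
contact_force: [0.1, 0.3, 0.3]
opening: -0.002
finger_force: 0.0
```

Emit:
{"name": "send_rows", "arguments": {
  "steps": [
    [0,0,0.002,0,-1],
    [0,0,0.004,0,-1],
    [0,0,0.006,0,-1],
    [0,0,0.007,0,-1],
    [0,0,0.008,0,-1],
    [0,0,0.009,0,-1],
    [0,0,0.01,0,-1],
    [0,0,0.01,0,-1],
    [0,0,0.01,0,-1]
  ]
}}

```text
time: 3.45
eef_pos: [0.4536, 0.183, 0.0773]
tcp_rot: [0.191, 0.982, -0.0, -0.0]
contact_force: [-3.2, -0.3, 2.6]
opening: 0.001
finger_force: 1.2
```

Contact at about 2.6 N. I'll continue slowly.

Emit:
{"name": "send_rows", "arguments": {
  "steps": [
    [0,0,0.001,0,-1],
    [0,0,0.002,0,-1],
    [0,0,0.003,0,-1],
    [0,0,0.004,0,-1],
    [0,0,0.004,0,-1]
  ]
}}

```text
time: 3.95
eef_pos: [0.4538, 0.183, 0.0733]
tcp_rot: [0.191, 0.982, -0.0, -0.0]
contact_force: [-3.3, -0.6, 4.1]
opening: 0.002
finger_force: 2.0
```

Emit:
{"name": "send_rows", "arguments": {
  "steps": [
    [0,0,0.0005,0,-1],
    [0,0,0.001,0,-1],
    [0,0,0.001,0,-1]
  ]
}}

```text
time: 4.25
eef_pos: [0.4538, 0.1831, 0.0729]
tcp_rot: [0.191, 0.982, -0.0, -0.0]
contact_force: [-4.4, 0.4, 7.1]
opening: -0.0
finger_force: 3.8
```

Emit:
{"name": "send_rows", "arguments": {
  "steps": [
    [0,0,0.0005,0,-1],
    [0,0,0.0005,0,-1]
  ]
}}

```text
time: 4.45
eef_pos: [0.4538, 0.1832, 0.0727]
tcp_rot: [0.191, 0.982, -0.0, -0.0]
contact_force: [-4.7, 0.1, 8.9]
opening: -0.002
finger_force: 4.8
```

The force keeps rising while the height barely changes, so the hatch is at its stop. Now I'll draw back up and toward the front.

Emit:
{"name": "send_rows", "arguments": {
  "steps": [
    [0,0,-0.01,0,-1],
    [0.002,0,-0.035,0,-1],
    [0.008,0,-0.075,0,-1],
    [0.016,0,-0.115,0,-1],
    [0.025,0.01,-0.15,0,-1],
    [0.03,0.03,-0.18,0,-1],
    [0.03,0.06,-0.2,0,-1],
    [0.03,0.09,-0.2,0,-1],
    [0.03,0.11,-0.2,0,-1],
    [0.03,0.12,-0.2,0,-1],
    [0.03,0.12,-0.2,0,-1],
    [0.03,0.12,-0.2,0,-1]
  ]
}}

```text
time: 5.65
eef_pos: [0.4709, 0.3049, 0.2714]
tcp_rot: [0.191, 0.982, -0.0, -0.0]
contact_force: [0.0, -0.2, 0.0]
opening: -0.002
finger_force: 0.0
```

Emit:
{"name": "send_rows", "arguments": {
  "steps": [
    [0,0,0,0,-1],
    [0,0,0,0,-1],
    [0,0,0,0,-1],
    [0,0,0,0,-1],
    [0,0,0,0,-1],
    [0,0,0,0,-1]
  ]
}}

```text
time: 6.25
eef_pos: [0.4711, 0.3054, 0.2719]
tcp_rot: [0.191, 0.982, 0.0, 0.0]
contact_force: [0.5, -0.0, 0.2]
opening: -0.002
finger_force: 0.0
```

```bash
python3 - <<'E'
from h import *
import cv2
print(ctrl.get_state()["time"],ctrl.get_state()["eef_pos"])
cv2.imwrite("pics/s2.png",ctrl.read_camera("scene")[:,:,::-1])
E
```

```text
6.25 [0.47107766 0.30544426 0.2718694 ]
```

View pics/s2.png

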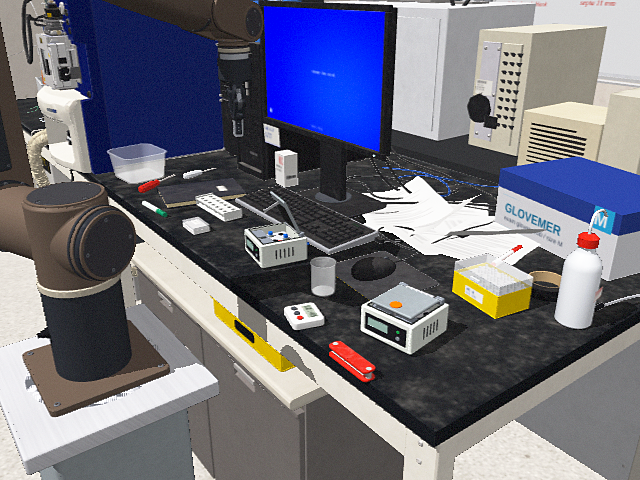

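The green hatch stands open, with its edge running from about (275,190) to (300,232). The orange chamber is shut and the bystanders haven't moved. I'll watch for more than two seconds, then compare.

Emit:
{"name": "send_rows", "arguments": {
  "steps": [
    [0,0,0,0,-1],
    [0,0,0,0,-1],
    [0,0,0,0,-1],
    [0,0,0,0,-1],
    [0,0,0,0,-1],
    [0,0,0,0,-1],
    [0,0,0,0,-1],
    [0,0,0,0,-1],
    [0,0,0,0,-1],
    [0,0,0,0,-1],
    [0,0,0,0,-1],
    [0,0,0,0,-1]
  ]
}}

```text
time: 7.5
eef_pos: [0.4711, 0.3055, 0.2719]
tcp_rot: [0.191, 0.982, 0.0, 0.0]
contact_force: [-1.0, 0.4, 0.6]
opening: 0.003
finger_force: 0.0
```

Emit:
{"name": "send_rows", "arguments": {
  "steps": [
    [0,0,0,0,-1],
    [0,0,0,0,-1],
    [0,0,0,0,-1],
    [0,0,0,0,-1],
    [0,0,0,0,-1],
    [0,0,0,0,-1],
    [0,0,0,0,-1],
    [0,0,0,0,-1],
    [0,0,0,0,-1],
    [0,0,0,0,-1],
    [0,0,0,0,-1],
    [0,0,0,0,-1]
  ]
}}

```text
time: 8.7
eef_pos: [0.4711, 0.3055, 0.2718]
tcp_rot: [0.191, 0.982, 0.0, 0.0]
contact_force: [-0.0, -0.2, 0.1]
opening: -0.001
finger_force: 0.0
```

```bash
python3 - <<'E'
from h import *
import cv2
im=ctrl.read_camera("scene")[:,:,::-1]; print(ctrl.get_state()["time"])
a=cv2.imread("pics/s2.png")
f=lambda x:cv2.resize(x[175:280,230:330],(400,420),interpolation=2)
cv2.imwrite("pics/cmp.png",np.hstack([f(a),f(im)]))
print((np.abs(a.astype(int)-im).max(2)[180:280,230:330]>40).sum())
E
```

```text
8.75
0
```

View pics/cmp.png

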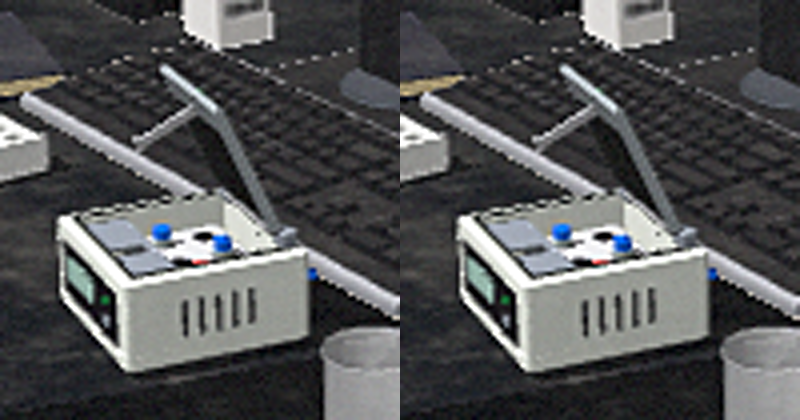

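The hatch stands fully open, and it looks the same in both views, about 2.5 s apart.

```bash
python3 -c "
from plant import ctrl
print(ctrl.sign_off())"
```

```text
the job is handed in; nothing more can be done
None
```

I pressed the green-pad hatch in once, to its stop (about 9 N); it popped up by itself, stayed fully open and unchanged for 2.5 s with the arm clear, the orange chamber stayed shut and nothing else moved, and I handed the job in at about 8.8 s.

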